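# Wedge a rocking cylinder head firm on the bench

### The arm

A 6-joint arm with a two-finger parallel gripper is mounted at the origin on the work surface. World frame = base frame: x ahead of the robot, y to its left, z up, the work surface at z = 0. Lengths are in m, angles in rad, forces in N, time in s.
With the tool pointing down it reaches from about 0.25 to 0.775 m from the base axis. Payload 4 kg.
Tool frame: the origin (TCP) lies at the centre of the arm's flange, where the gripper is bolted on; the fingertips stand 199 mm ahead of it and the grasp point (between the pads) lies 180 mm ahead of it (robot.tcp_to_tips is the distance from the TCP to the fingertips, in m); z points along the fingers, y is the line along which they close (so a half turn about z gives the same grasp; the last joint's range is limited). The gripper opens to 94 mm and grips with 3 to 60 N. Pads are 16 mm wide; open, the fingers measure 119 mm over their backs; the gripper's body (75 mm by 177 mm) begins 78 mm behind the grasp point.
Start: joints at [1.149, 0.087, 1.371, -0, 1.684, -0.103], TCP at [0.172, 0.522, 0.405] pointing down, gripper open.
Joint ranges: [-3.1, 3.1], [-0.76, 2.03], [0.27, 2.55], [-1.08, 4.22], [0.17, 2.65], [-2.57, 2.57]. Speed limits (rad/s): [2.79, 2.79, 3.14, 3.14, 3.14, 3.14].

### API

Orientations are given as [roll, pitch, yaw] about the fixed x, y, z axes, in that order (R = Rz(yaw) Ry(pitch) Rx(roll)).
In Python, from bench import telemetry, snapshot, ticket, robot gives the robot as it stands.
- The arm moves only by the tool apply_moves, never from a script. Its argument "moves" is a list that holds one entry, the list of rows, each a list of 5 numbers: the shift along the tool's x, y, z in units of 50 mm (1.0 is 50 mm), then the turn about the tool's z in units of 10 degrees (1.0 is 10 degrees), then the closure, from 0 (fully open) to 1 (shut). A call has 1 to 10 rows; each row is the pose to reach, as a shift and turn from the pose commanded when the call began, along the tool's axes at that moment; what a row does not reach only later rows make up. A row lasts 1/8 s, in which the tool goes at most 62.5 mm and 10.7 degrees, less where a joint would pass 70% of its speed; a pose out of reach is approached as far as the arm can. A call with a gripper value outside its range is refused whole. The fingers move at their own pace and stop on an object; the grip force is fixed at half the most. Time passes only in rows, so rows that repeat a pose let the fingers close. It gives the time, the measured TCP pose, the force, the opening and the grip force at its end, in the units of the state.
- telemetry.get_obs(): the state, without advancing time (a new reading comes with each control period).
- snapshot(name): name is "side" or "top" or "wrist"; returns a dict with "image" (400x640x3 uint8, red, green, blue), "fovy" (degrees; the focal length in pixels is half the picture's height over the tangent of half this angle, whatever the lens; pixels are square), "cx", "cy" (the principal point, pixels), "D" ([k1, k2, p1, p2, k3] as OpenCV has them; the pictures are not rectified), "R" (3x3) and "t" (3): a world point X has camera coordinates R X + t. Camera axes: x right, y down, z forward; pixel columns grow to the right and rows downward; lengths in m; the calibration is good to about 2 mm. A picture is of the moment at which its call begins. There is no depth.
- ticket.close_job(): hands the job in; it is judged then, once.
The state is a dict: "time": time; "joint_positions": joint angles; "qvel": joint speeds; "joint_torque": joint torques, N m; "tool_pos": TCP position; "ee_rot": TCP orientation; "wrist_force": force on the tool from outside, world axes, zero at the start; "wrist_torque": the same for the moment, N m; "width": finger opening in m; "finger_force": force on a finger pad.
Only numpy, scipy, OpenCV 4.12 (cv2) and the standard library are available. Lean on these libraries where they do the work, as an engineer would, in place of code of your own. Each camera call takes 0.05 s, during which the arm holds its last target. There are 200 camera calls.

### The job

The small three-cylinder head lies face up on the bench and rocks end to end on two dowels left in its underside. With the fingertips push the wooden wedge, thin edge first, under the middle of the head's raised end until it is just snug, without shoving the head along the bench or jacking it up off its dowels; then press down firmly (about 15 N) on the top of that end, above the wedge, to make sure that it no longer rocks, and come away. Pick nothing up, and leave everything else on the bench where it is.

Things in the scene. Friction and masses are not known exactly. Their poses are not given: they have to be found in the camera images.
- head: Three-cylinder aluminium cylinder head, about 3.5 kg, machined face up: 130 wide (its x), 300 long (its y), 80 mm high (its z). Origin in the plane of the flat underside, midway between the two dowels; the underside spans y = -167 (resting end) to +133 mm (raised end), x = -65 to +65 mm. Six 8 mm studs stick out 22 mm from its +x side. Friction on the bench about 0.6.
- raised_edge (a point): Middle of the bottom edge of the head's raised end face (head frame: 0, +133, 0 mm). At the start it hangs 9 to 15 mm above the bench (head tilted 1.5 to 3 degrees): the gap for the wedge.
- resting_edge (a point): Middle of the bottom edge of the head's other end (head frame: 0, -167, 0 mm); it rests on the bench and rises when the head is rocked.
- raised_top (a point): Point on the flat top face, 15 mm in from the raised end, on the middle line (head frame: 0, +118, +80 mm): where to press. Unwedged, 5 to 14 N here tips the head over its dowels until this end is down, 9 to 15 mm lower; it comes back when let go. Wedged, it gives no more than about 1 mm.
- dowel_feet (a point): Point midway between the feet of the two 16 mm dowels that stick 5 to 8 mm out of the underside (dowels at x = +-48 mm, y = 0 of the head); at bench height while the dowels stand on the bench.
- wedge: Plain hardwood wedge, 50 wide (its x), 150 mm long (its y), 0.09 kg; flat underside, top sloping evenly from 3 mm thick at the thin edge (-y end) to 27 mm at the butt (+y end). Origin mid-underside. Lies in line beyond the raised end, thin edge to the gap, 30 to 80 mm short of it. Driving it once tight takes 4 to 9 N and lifts the head; it does not slip back out.
- wedge_tip (a point): Middle of the wedge's thin edge, on the bench (wedge frame: 0, -75, 0 mm).
- wedge_butt (a point): Middle of the wedge's thick end face, 12.5 mm above the bench (wedge frame: 0, +75, 12.5 mm): push here.
- valve_a: Bystander: steel poppet valve standing on its 34 mm disc, stem up, 108 mm tall. Origin under the disc.
- valve_b: Bystander: steel poppet valve standing on its 30 mm disc, stem up, 106 mm tall. Origin under the disc.
- ring_dowel: Bystander: short dark steel tube standing on end, 22 mm diameter, 32 mm tall. Origin under its centre.
- spring: Bystander: steel valve spring standing on end, 32 mm diameter, 42 mm tall. Origin under its centre.
- block: Bystander: flat wooden block 45 by 100 by 18 mm, same thickness all over, so not the wedge. Origin under its centre.
- socket: Bystander: steel socket standing on end, 27 mm diameter, 62 mm tall. Origin under its centre.
- marker: Bystander: paint marker lying down, 138 mm long along its y, 17 mm thick. Origin under its middle.
- spanner: Bystander: steel spanner lying down, 190 mm long along its x. Origin under its middle.
Mind the look-alikes: they are no part of the job. Leave any red or turquoise look-alike of the wedge alone.

How it is judged:
On the way, in this order (a step that is already met when the one before it is completed fails the run):
1. the wedge is pushed under the middle of the raised end until it touches and carries the head, with no finger on the head (contact force between wedge and head above 0.5 N and contact force between the fingers and head below 0.3 N and y of wedge_tip in the frame of head below 0.113 m and x of wedge_tip in the frame of head between -0.04 and 0.04 m), for 0.2 s.
2. the raised end is pressed down with more than 10 N, the wedge takes it and the other end stays down on the bench (contact force between the fingers and head above 10 N and contact force between wedge and head above 8 N and height (world z) of resting_edge below 0.0025 m), for 0.1 s.
At the end, for the whole second after the job is handed in: At rest: the wedge lies flat on the bench with its thin edge at least 20 mm under the raised end and within 40 mm of the head's middle line, and touches the head (more than 0.5 N); the other end of the head is down on the bench (within 2.5 mm) and its dowels are lifted by less than 3 mm (contact force between wedge and head above 0.5 N and y of wedge_tip in the frame of head below 0.113 m and x of wedge_tip in the frame of head between -0.04 and 0.04 m and height (world z) of resting_edge below 0.0025 m and height (world z) of each of dowel_feet, wedge below 0.003 m and linear speed of each of head, wedge below 0.01 m/s).
It fails at once if the head is shoved more than 20 mm (distance of head from where it was at the start of the episode above 0.02 m).
It fails at once if the head is lifted off the bench (dowels more than 8 mm up) (height (world z) of dowel_feet above 0.008 m).
It fails at once if the wedge is lifted more than 12 mm (height (world z) of wedge above 0.012 m).
It fails at once if a bystander is knocked over, picked up or shifted more than 15 mm (distance of any of valve_a, valve_b, ring_dowel, spring, block, socket, marker, spanner from where it was at the start of the episode above 0.015 m).
It also fails if it takes over 61 s, if anything falls off the work surface, if the arm or the gripper's body presses on something with over 40 N, if the wrist force passes 120 N, or if a joint passes its speed limit or range.

## Working session

There is one attempt and no reset: what is moved stays moved. The work goes in short steps, Python scripts to look and compute and a tool call to move; the robot and the scene stay as the last step left them, time stands still between calls to the robot, and variables do not carry over. Pictures are saved under pics/ and viewed, at most 10 in all, crops included, and the job is handed in when it is done.

Besides the shell and the picture viewer there is one more tool, called after ">>>" by a JSON object that holds its "method" and its "body". apply_moves: Moves the arm, as the interface text tells. Its arguments: {"type":"object","properties":{"moves":{"type":"array","items":{"type":"array","items":{"type":"array","items":{"type":"number"}}}}},"required":["moves"]}

```bash
mkdir -p pics; cat > h.py <<'E'
import numpy as np, cv2
from bench import telemetry, snapshot, ticket, robot
def K(s):
    f=200/np.tan(np.radians(s["fovy"])/2); return np.array([[f,0,s["cx"]],[0,f,s["cy"]],[0,0,1]])
def ray(s,px,z):
    p=cv2.undistortPoints(np.array(px,float).reshape(-1,1,2),K(s),np.array(s["D"],float)).reshape(-1,2)
    R=np.array(s["R"]);t=np.array(s["t"]); d=np.c_[p,np.ones(len(p))]@R; c=-R.T@t
    return c+d*((z-c[2])/d[:,2])[:,None]
def proj(s,X):
    R=np.array(s["R"]);return cv2.projectPoints(np.array(X,float).reshape(-1,3),cv2.Rodrigues(R)[0],np.array(s["t"],float),K(s),np.array(s["D"],float))[0].reshape(-1,2)
def save(s,n): cv2.imwrite("pics/"+n,s["image"][:,:,::-1])
E
python3 - <<'E'
from h import *
a=snapshot("top");b=snapshot("side")
save(a,"top1.png");save(b,"side1.png")
o=telemetry.get_obs();print({k:np.round(o[k],3) for k in("tool_pos","ee_rot","wrist_force","time","width")})
for s in(a,b):print(-np.array(s["R"]).T@s["t"],np.array(s["R"])[2])
E
```

```text
{'tool_pos': array([0.172, 0.522, 0.404]), 'ee_rot': array([-3.14 , -0.   ,  2.823]), 'wrist_force': array([ 0.404, -0.124,  0.207]), 'time': np.float64(0.1), 'width': np.float64(0.094)}
[0.40841321 0.02716753 1.04677146] [ 0.13310974 -0.03080811 -0.99062236]
[0.17405501 1.02328977 0.89451857] [ 0.29178078 -0.75384766 -0.58870849]
```

View pics/top1.png

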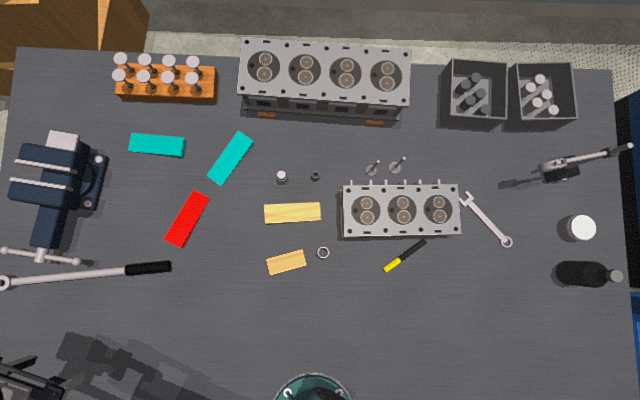

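View pics/side1.png

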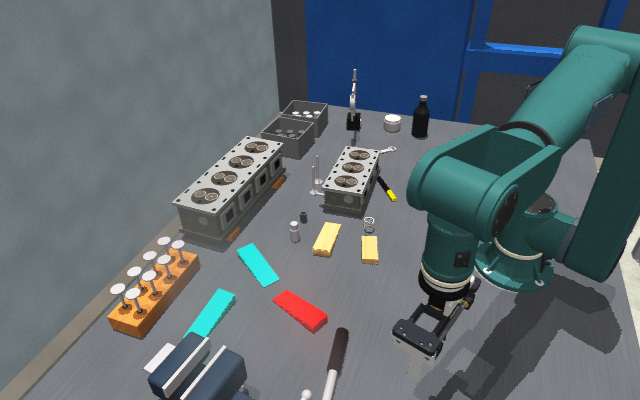

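The top view shows two wood-coloured candidates. The one at (292,213) is about 57 px long, or roughly 150 mm, and lies in line with the head. The one at (286,262) is about 38 px, or 100 mm, which makes it the block. The red (187,219) and turquoise (157,145), (230,158) pieces are look-alikes. I choose (292,213) as the wedge. The head's raised end is its left side, at about (343,211).

```bash
python3 - <<'E'
from h import *
a=snapshot("top");b=snapshot("side")
im=a["image"];c=cv2.resize(im[150:290,250:480],None,fx=3.4,fy=3.4,interpolation=cv2.INTER_CUBIC)
cb=cv2.resize(b["image"][140:270,270:420],None,fx=4,fy=4,interpolation=cv2.INTER_CUBIC)
cv2.imwrite("pics/crop_top.png",c[:,:,::-1]);cv2.imwrite("pics/crop_side.png",cb[:,:,::-1])
hsv=cv2.cvtColor(im,cv2.COLOR_RGB2HSV);m=cv2.inRange(hsv,(12,60,90),(30,200,255));m[:,:255]=0;m[:190]=0
for q in cv2.findContours(m,0,1)[0]:
    if cv2.contourArea(q)<200:continue
    r=cv2.minAreaRect(q);p=cv2.boxPoints(r);print(r,p.tolist())
    for z in(0.003,0.027):print(z,np.round(ray(a,p,z),4)[:,:2].tolist())
E
```

```text
((285.8884582519531, 261.7576904296875), (17.716569900512695, 39.02907943725586), 74.74488067626953) [[264.7307434082031, 258.3461608886719], [302.3846130371094, 248.07691955566406], [307.0461730957031, 265.1692199707031], [269.3923034667969, 275.4384765625]]
0.003 [[0.3964, 0.1362], [0.4259, 0.0362], [0.3807, 0.0224], [0.3516, 0.122]]
0.027 [[0.3966, 0.1337], [0.4255, 0.036], [0.3813, 0.0226], [0.3529, 0.1198]]
((292.076904296875, 212.38461303710938), (19.858266830444336, 57.13412094116211), 86.8201675415039) [[263.0030517578125, 204.0553741455078], [320.0491943359375, 200.8861541748047], [321.1507568359375, 220.71385192871094], [264.1046142578125, 223.88307189941406]]
0.003 [[0.5429, 0.147], [0.5559, -0.0086], [0.5013, -0.0129], [0.4888, 0.1418]]
0.027 [[0.5398, 0.1443], [0.5525, -0.0078], [0.4992, -0.0119], [0.4869, 0.1392]]
```

View pics/crop_top.png

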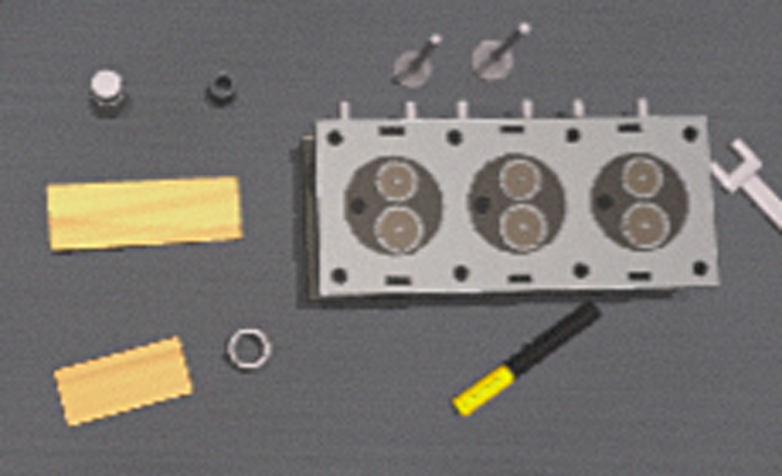

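View pics/crop_side.png

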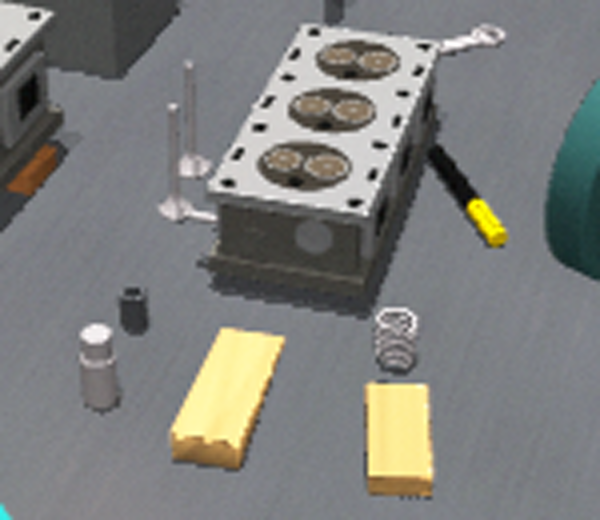

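The top crop shows the wedge at crop (145,213), thin edge on the right. In the side crop its tall butt is at (205,450), nearest the camera, so the choice is confirmed. The head's top corners in the top crop are (317,122), (706,116), (719,284) and (322,295).

```bash
python3 - <<'E'
from h import *
a=snapshot("top");b=snapshot("side")
p=np.array([(317,122),(322,295),(706,116),(719,284)])/3.4+[250,150]
L=ray(a,p[:2],.092);R=ray(a,p[2:],.0799);print(L,R)
l,r=L.mean(0),R.mean(0);u=(l-r)[:2];u/=np.linalg.norm(u);v=np.array([u[1],-u[0]])
print("u",u,"len",np.linalg.norm((l-r)[:2]),"wid",np.linalg.norm(L[0]-L[1]))
# side check of end top corners
q=np.array([(212,192),(370,212)])/4+[270,140];print("side",ray(b,q,.092))
th=np.radians(2.3)
edge=l[:2]+u*0.080*np.sin(th) ; print("raised top mid",l,"raised bottom edge",edge, "press pt",l[:2]-u*.015)
butt=np.array([.5134,.1418]);tip=np.array([.5286,-.0108])
for w in(butt,tip):print("wedge pt in head end frame (lat, along)",(w-edge)@v,(w-edge)@u)
d=(tip-butt)/np.linalg.norm(tip-butt);print("wedge dir yaw of butt dir",np.degrees(np.arctan2(-d[1],-d[0])),"head u",np.degrees(np.arctan2(u[1],u[0])))
sv=proj(b,[[.5134,.1418,.027],[.5286,-.0108,.003]]);print(sv)
E
```

```text
[[ 0.58328566 -0.06350291  0.092     ]
 [ 0.45482826 -0.06896494  0.092     ]] [[ 0.59847702 -0.36094772  0.0799    ]
 [ 0.47104466 -0.3673899   0.0799    ]]
u [-0.05263605  0.99861376] len 0.29834846863946013 wid 0.12857347157536417
side [[ 0.57930548 -0.05522762  0.092     ]
 [ 0.45455316 -0.06833886  0.092     ]]
raised top mid [ 0.51905696 -0.06623392  0.092     ] raised bottom edge [ 0.51888797 -0.06302783] press pt [ 0.5198465  -0.08121313]
wedge pt in head end frame (lat, along) 0.005300970571912772 0.20483275584736152
wedge pt in head end frame (lat, along) 0.012447637890775676 0.05164422773173045
wedge dir yaw of butt dir 95.68828748867334 head u 93.01721807646084
[[321.64076065 248.36664245]
 [333.83826225 221.73377885]]
```

>>> {"method": "apply_moves", "body": {"moves": [[[-8.58, -4.44, 1.4, 6.6, 0.79], [-8.58, -4.44, 1.4, 6.6, 0.79], [-8.58, -4.44, 1.4, 6.6, 0.79], [-8.58, -4.44, 1.4, 6.6, 0.79], [-8.58, -4.44, 1.4, 6.6, 0.79], [-8.58, -4.44, 1.4, 6.6, 0.79], [-8.58, -4.44, 1.4, 6.6, 0.79], [-8.58, -4.44, 1.4, 6.6, 0.79], [-8.58, -4.44, 1.4, 6.6, 0.79], [-8.58, -4.44, 1.4, 6.6, 0.79]]]}}

```text
time: 1.55
tool_pos: [0.51, 0.1772, 0.3346]
ee_rot: [-3.141, -0.001, 1.671]
wrist_force: [-0.2, 0.6, 0.7]
width: 0.0196
finger_force: 0.0
```

>>> {"method": "apply_moves", "body": {"moves": [[[0, 0, 1.2, 0, 0.79], [0, 0, 2.2, 0, 0.79], [0, 0, 2.47, 0, 0.79], [0, 0, 2.47, 0, 0.79]]]}}

```text
time: 2.05
tool_pos: [0.5098, 0.178, 0.2115]
ee_rot: [-3.141, -0.0, 1.672]
wrist_force: [-0.1, 0.7, 0.5]
width: 0.0197
finger_force: 0.0
```

```bash
python3 - <<'E'
from h import *
b=snapshot("side");save(b,"s2.png");cv2.imwrite("pics/s2.png",cv2.resize(b["image"][150:330,240:480],None,fx=3,fy=3)[:,:,::-1])
print(telemetry.get_obs()["tool_pos"],telemetry.get_obs()["wrist_force"])
E
```

```text
[0.51061079 0.17791007 0.21308075] [0.49177886 0.1458035  0.72804618]
```

View pics/s2.png

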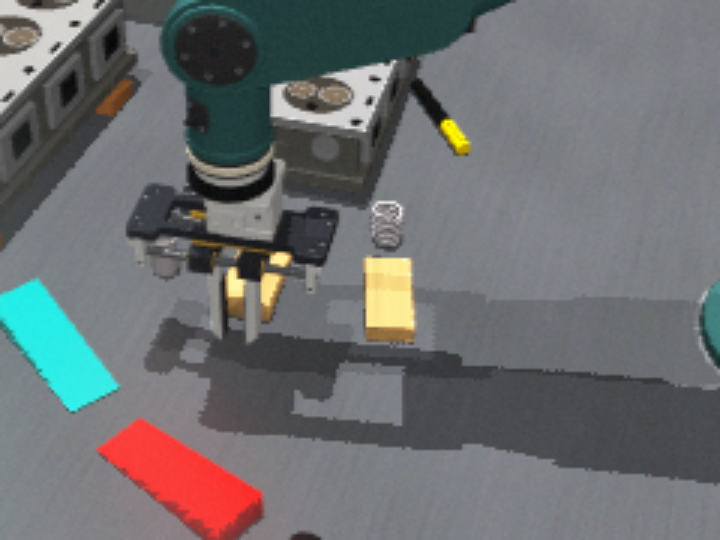

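The fingers, around (235,320) in the crop, stand right behind the butt and line up with it. I'll push.

>>> {"method": "apply_moves", "body": {"moves": [[[-0.3, 0, 0, 0, 0.79], [-0.6, 0, 0, 0, 0.79], [-0.9, 0, 0, 0, 0.79], [-1.2, 0, 0, 0, 0.79], [-1.5, 0, 0, 0, 0.79], [-1.75, 0, 0, 0, 0.79], [-1.9, 0, 0, 0, 0.79], [-2.0, 0, 0, 0, 0.79], [-2.0, 0, 0, 0, 0.79]]]}}

```text
time: 3.22
tool_pos: [0.5202, 0.0772, 0.211]
ee_rot: [-3.141, 0.0, 1.671]
wrist_force: [-0.0, 0.7, -1.4]
width: 0.0197
finger_force: 0.0
```

```bash
python3 - <<'E'
from h import *
a=snapshot("top");im=a["image"]
cv2.imwrite("pics/t3.png",cv2.resize(im[150:290,250:480],None,fx=3.4,fy=3.4,interpolation=cv2.INTER_CUBIC)[:,:,::-1])
print(telemetry.get_obs()["tool_pos"],telemetry.get_obs()["wrist_force"])
E
```

```text
[0.52010586 0.07744788 0.21094643] [ 0.27417555 -0.60962402 -0.27943185]
```

View pics/t3.png

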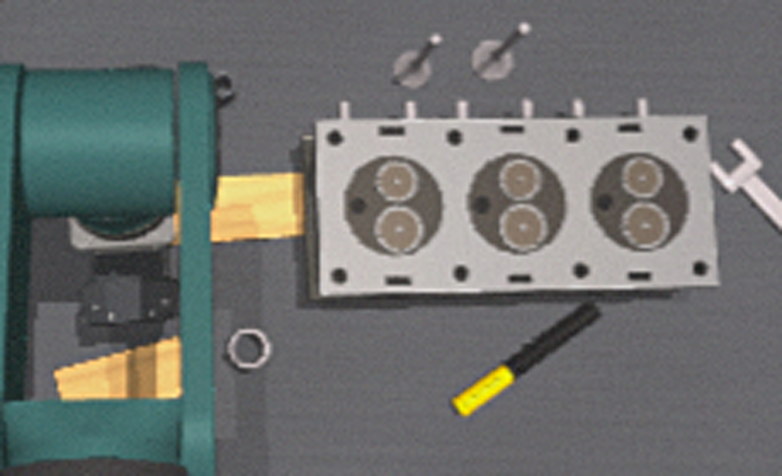

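The wedge is at the head's middle (edge at crop (305,205)), and its thin edge is just going under. I'll continue in small force-watched steps.

>>> {"method": "apply_moves", "body": {"moves": [[[-0.06, 0, 0, 0, 0.79], [-0.12, 0, 0, 0, 0.79], [-0.18, 0, 0, 0, 0.79], [-0.24, 0, 0, 0, 0.79], [-0.28, 0, 0, 0, 0.79], [-0.28, 0, 0, 0, 0.79]]]}}

```text
time: 4.03
tool_pos: [0.5216, 0.0634, 0.2112]
ee_rot: [3.141, 0.0, 1.671]
wrist_force: [0.2, 0.3, 0.1]
width: 0.0196
finger_force: 0.0
```

>>> {"method": "apply_moves", "body": {"moves": [[[-0.04, 0, 0, 0, 0.79], [-0.08, 0, 0, 0, 0.79], [-0.12, 0, 0, 0, 0.79], [-0.12, 0, 0, 0, 0.79]]]}}

```text
time: 4.53
tool_pos: [0.5222, 0.0574, 0.2112]
ee_rot: [3.141, 0.0, 1.671]
wrist_force: [0.1, 0.2, 0.0]
width: 0.0198
finger_force: 0.0
```

>>> {"method": "apply_moves", "body": {"moves": [[[-0.04, 0, 0, 0, 0.79], [-0.08, 0, 0, 0, 0.79], [-0.08, 0, 0, 0, 0.79]]]}}

```text
time: 4.9
tool_pos: [0.5226, 0.0534, 0.2112]
ee_rot: [3.142, 0.0, 1.671]
wrist_force: [0.1, -0.6, -0.4]
width: 0.02
finger_force: 0.0
```

>>> {"method": "apply_moves", "body": {"moves": [[[-0.03, 0, 0, 0, 0.79], [-0.06, 0, 0, 0, 0.79]]]}}

```text
time: 5.15
tool_pos: [0.5229, 0.0506, 0.2112]
ee_rot: [3.142, -0.0, 1.671]
wrist_force: [-0.7, 0.2, 0.4]
width: 0.0197
finger_force: 0.3
```

>>> {"method": "apply_moves", "body": {"moves": [[[-0.03, 0, 0, 0, 0.79], [-0.06, 0, 0, 0, 0.79]]]}}

```text
time: 5.4
tool_pos: [0.5232, 0.0476, 0.2112]
ee_rot: [3.142, -0.0, 1.671]
wrist_force: [0.3, 0.4, 0.5]
width: 0.0197
finger_force: 0.3
```

>>> {"method": "apply_moves", "body": {"moves": [[[-0.03, 0, 0, 0, 0.79], [-0.06, 0, 0, 0, 0.79]]]}}

```text
time: 5.65
tool_pos: [0.5235, 0.0446, 0.2112]
ee_rot: [3.142, -0.0, 1.671]
wrist_force: [-1.3, 1.5, -0.2]
width: 0.0196
finger_force: 0.3
```

>>> {"method": "apply_moves", "body": {"moves": [[[-0.02, 0, 0, 0, 0.79], [-0.04, 0, 0, 0, 0.79]]]}}

```text
time: 5.9
tool_pos: [0.5237, 0.0426, 0.2111]
ee_rot: [-3.142, -0.0, 1.671]
wrist_force: [-0.7, -0.4, 0.8]
width: 0.0192
finger_force: 0.3
```

>>> {"method": "apply_moves", "body": {"moves": [[[-0.02, 0, 0, 0, 0.79], [-0.04, 0, 0, 0, 0.79]]]}}

```text
time: 6.15
tool_pos: [0.5239, 0.0407, 0.2112]
ee_rot: [3.142, -0.0, 1.671]
wrist_force: [0.9, -0.1, 0.2]
width: 0.0198
finger_force: 0.3
```

>>> {"method": "apply_moves", "body": {"moves": [[[-0.02, 0, 0, 0, 0.79], [-0.04, 0, 0, 0, 0.79]]]}}

```text
time: 6.4
tool_pos: [0.5241, 0.0387, 0.2112]
ee_rot: [3.142, -0.0, 1.671]
wrist_force: [-0.7, 0.2, -0.2]
width: 0.0199
finger_force: 0.3
```

>>> {"method": "apply_moves", "body": {"moves": [[[-0.02, 0, 0, 0, 0.79], [-0.04, 0, 0, 0, 0.79]]]}}

```text
time: 6.65
tool_pos: [0.5243, 0.0367, 0.2112]
ee_rot: [3.142, -0.0, 1.671]
wrist_force: [1.0, 1.1, -0.5]
width: 0.0198
finger_force: 0.3
```

>>> {"method": "apply_moves", "body": {"moves": [[[-0.02, 0, 0, 0, 0.79], [-0.04, 0, 0, 0, 0.79]]]}}

```text
time: 6.9
tool_pos: [0.5245, 0.0347, 0.2112]
ee_rot: [3.142, -0.0, 1.671]
wrist_force: [0.8, 1.2, -0.8]
width: 0.0199
finger_force: 0.3
```

>>> {"method": "apply_moves", "body": {"moves": [[[-0.02, 0, 0, 0, 0.79], [-0.04, 0, 0, 0, 0.79]]]}}

```text
time: 7.15
tool_pos: [0.5247, 0.0327, 0.2112]
ee_rot: [3.142, -0.0, 1.671]
wrist_force: [0.1, 0.5, 0.9]
width: 0.0198
finger_force: 0.4
```

>>> {"method": "apply_moves", "body": {"moves": [[[-0.02, 0, 0, 0, 0.79], [-0.04, 0, 0, 0, 0.79]]]}}

```text
time: 7.4
tool_pos: [0.5248, 0.0312, 0.2112]
ee_rot: [3.141, -0.002, 1.671]
wrist_force: [0.1, 4.1, 0.6]
width: 0.0197
finger_force: 2.1
```

Contact is felt at 4 N. I'll drive it a touch more to make it snug.

>>> {"method": "apply_moves", "body": {"moves": [[[-0.02, 0, 0, 0, 0.79], [-0.02, 0, 0, 0, 0.79], [-0.02, 0, 0, 0, 0.79]]]}}

```text
time: 7.78
tool_pos: [0.5249, 0.0306, 0.2112]
ee_rot: [3.141, -0.003, 1.671]
wrist_force: [-0.3, 6.3, -0.0]
width: 0.02
finger_force: 2.7
```

>>> {"method": "apply_moves", "body": {"moves": [[[-0.02, 0, 0, 0, 0.79], [-0.02, 0, 0, 0, 0.79], [-0.02, 0, 0, 0, 0.79]]]}}

```text
time: 8.15
tool_pos: [0.525, 0.0301, 0.2112]
ee_rot: [3.142, -0.004, 1.671]
wrist_force: [-0.9, 7.3, 0.8]
width: 0.0198
finger_force: 3.5
```

>>> {"method": "apply_moves", "body": {"moves": [[[-0.02, 0, 0, 0, 0.79], [-0.02, 0, 0, 0, 0.79], [-0.02, 0, 0, 0, 0.79]]]}}

```text
time: 8.52
tool_pos: [0.525, 0.0295, 0.2112]
ee_rot: [3.141, -0.005, 1.671]
wrist_force: [-0.4, 9.1, 0.7]
width: 0.0197
finger_force: 4.3
```

The tips have stopped advancing at 9 N, so it is snug. I'll back off along the wedge axis and check that it holds.

>>> {"method": "apply_moves", "body": {"moves": [[[0.1, 0, 0, 0, 0.79], [0.4, 0, 0, 0, 0.79], [0.8, 0, 0, 0, 0.79], [0.8, 0, -1, 0, 0.79], [0.8, 0, -2, 0, 0.79], [0.8, 0, -2.4, 0, 0.79], [0.8, 0, -2.4, 0, 0.79]]]}}

```text
time: 9.4
tool_pos: [0.5216, 0.0679, 0.3335]
ee_rot: [3.137, 0.001, 1.671]
wrist_force: [0.4, -0.0, -0.1]
width: 0.0197
finger_force: 0.0
```

```bash
python3 - <<'E'
from h import *
a=snapshot("top")
cv2.imwrite("pics/t4.png",cv2.resize(a["image"][150:290,250:480],None,fx=3.4,fy=3.4,interpolation=cv2.INTER_CUBIC)[:,:,::-1])
o=telemetry.get_obs();print(o["tool_pos"],o["ee_rot"],o["wrist_force"])
yaw=o["ee_rot"][2];ex=np.array([np.cos(yaw),np.sin(yaw)]);ey=np.array([np.sin(yaw),-np.cos(yaw)])
d=np.array([.5198,-.0812])-o["tool_pos"][:2];print("units",d@ex/.05,d@ey/.05)
E
```

```text
[0.52113085 0.06781142 0.33140301] [3.14047634e+00 5.81439935e-04 1.67104170e+00] [-0.72285697  0.26219982 -0.63361935]
units -2.9626027457202806 -0.32473739757426495
```

View pics/t4.png

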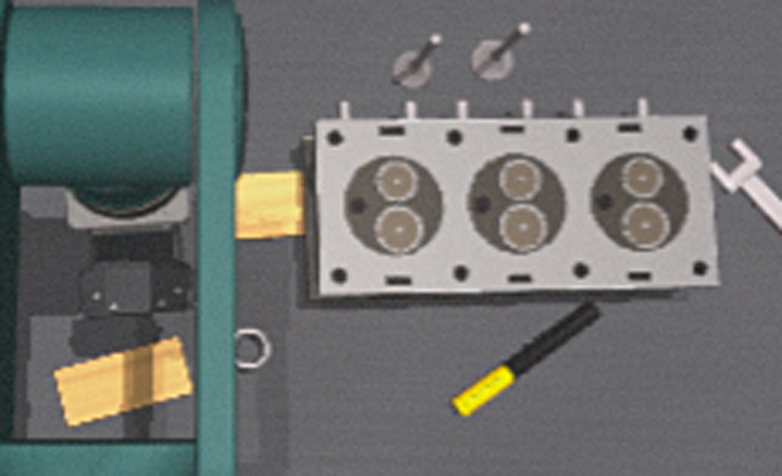

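The head hasn't moved and the wedge stays in. Next I'll go above the press point.

>>> {"method": "apply_moves", "body": {"moves": [[[-1.0, -0.1, 0, 0, 0.79], [-2.0, -0.15, 0, 0, 0.79], [-2.9, -0.17, 0, 0, 0.79], [-2.9, -0.17, 0.3, 0, 0.79], [-2.9, -0.17, 0.55, 0, 0.79], [-2.9, -0.17, 0.6, 0, 0.79], [-2.9, -0.17, 0.6, 0, 0.79]]]}}

```text
time: 10.32
tool_pos: [0.5271, -0.0764, 0.3006]
ee_rot: [-3.141, -0.001, 1.673]
wrist_force: [0.1, 1.0, 0.7]
width: 0.0197
finger_force: 0.0
```

>>> {"method": "apply_moves", "body": {"moves": [[[0, 0, 0.04, 0, 0.79], [0, 0, 0.08, 0, 0.79], [0, 0, 0.08, 0, 0.79]]]}}

```text
time: 10.7
tool_pos: [0.5272, -0.0775, 0.2973]
ee_rot: [3.141, -0.0, 1.671]
wrist_force: [-0.7, -0.5, -0.8]
width: 0.0197
finger_force: 0.0
```

>>> {"method": "apply_moves", "body": {"moves": [[[0, 0, 0.04, 0, 0.79], [0, 0, 0.06, 0, 0.79], [0, 0, 0.06, 0, 0.79]]]}}

```text
time: 11.08
tool_pos: [0.5272, -0.0776, 0.294]
ee_rot: [-3.141, -0.0, 1.671]
wrist_force: [0.1, 1.1, 1.4]
width: 0.0198
finger_force: 0.0
```

>>> {"method": "apply_moves", "body": {"moves": [[[0, 0, 0.02, 0, 0.79], [0, 0, 0.03, 0, 0.79], [0, 0, 0.03, 0, 0.79]]]}}

```text
time: 11.45
tool_pos: [0.5273, -0.0776, 0.2931]
ee_rot: [3.141, 0.0, 1.671]
wrist_force: [-1.5, 0.4, 2.4]
width: 0.0198
finger_force: 1.1
```

>>> {"method": "apply_moves", "body": {"moves": [[[0, 0, 0.02, 0, 0.79], [0, 0, 0.02, 0, 0.79]]]}}

```text
time: 11.7
tool_pos: [0.5272, -0.0775, 0.2929]
ee_rot: [3.141, 0.0, 1.671]
wrist_force: [-1.6, 0.8, 6.1]
width: 0.0196
finger_force: 3.0
```

>>> {"method": "apply_moves", "body": {"moves": [[[0, 0, 0.02, 0, 0.79], [0, 0, 0.03, 0, 0.79], [0, 0, 0.03, 0, 0.79]]]}}

```text
time: 12.08
tool_pos: [0.5272, -0.0775, 0.2928]
ee_rot: [3.14, 0.001, 1.671]
wrist_force: [-3.9, 0.3, 10.4]
width: 0.02
finger_force: 5.4
```

>>> {"method": "apply_moves", "body": {"moves": [[[0, 0, 0.02, 0, 0.79], [0, 0, 0.02, 0, 0.79], [0, 0, 0.02, 0, 0.79]]]}}

```text
time: 12.45
tool_pos: [0.5271, -0.0775, 0.2927]
ee_rot: [3.14, 0.001, 1.671]
wrist_force: [-5.3, 0.9, 14.2]
width: 0.0195
finger_force: 7.1
```

>>> {"method": "apply_moves", "body": {"moves": [[[0, 0, 0.015, 0, 0.79], [0, 0, 0.015, 0, 0.79], [0, 0, 0.015, 0, 0.79], [0, 0, 0.015, 0, 0.79]]]}}

```text
time: 12.95
tool_pos: [0.5271, -0.0775, 0.2927]
ee_rot: [3.139, 0.001, 1.671]
wrist_force: [-6.7, 1.8, 17.2]
width: 0.0196
finger_force: 8.4
```

It held 17 N with no give. I'll come away.

>>> {"method": "apply_moves", "body": {"moves": [[[0, 0, -0.15, 0, 0.79], [0, 0, -0.6, 0, 0.79], [0, 0, -1.5, 0, 0.79], [0, 0, -2.2, 0, 0.79], [1, 0, -2.2, 0, 0.79], [2.2, 0, -2.2, 0, 0.79], [3.4, 0, -2.2, 0, 0.79], [4.5, 0, -2.2, 0, 0.79], [5, 0, -2.2, 0, 0.79], [5, 0, -2.2, 0, 0.79]]]}}

```text
time: 14.2
tool_pos: [0.5019, 0.1728, 0.3977]
ee_rot: [-3.141, 0.0, 1.674]
wrist_force: [-0.3, -0.0, -0.0]
width: 0.0199
finger_force: 0.0
```

```bash
python3 - <<'E'
from h import *
a=snapshot("top");b=snapshot("side")
A=cv2.resize(a["image"][160:260,250:480],None,fx=3,fy=3);B=cv2.resize(b["image"][140:240,270:500],None,fx=3,fy=3)
cv2.imwrite("pics/f.png",cv2.vconcat([A,B])[:,:,::-1]);print(telemetry.get_obs()["tool_pos"])
E
```

```text
[0.50232558 0.17092806 0.39792987]
```

View pics/f.png

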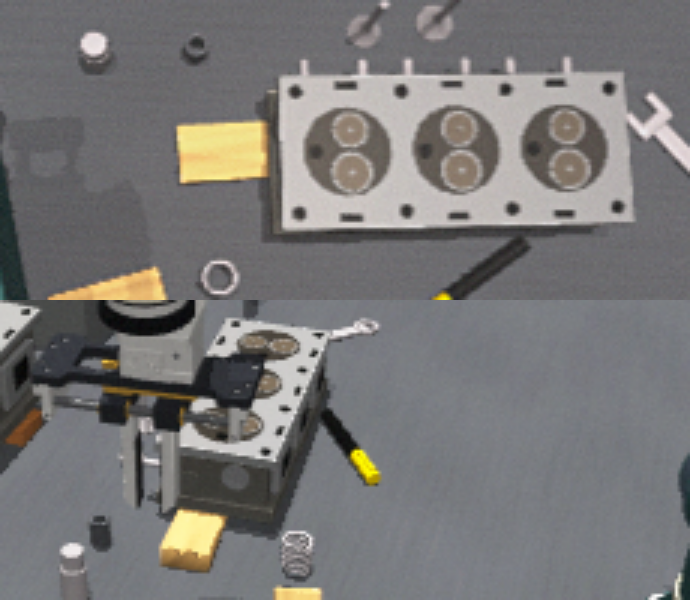

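The wedge sits under the middle of the raised end, with its visible part around (222,152) in the crop. The head and the bystanders are where they were and the arm is clear.

```bash
python3 -c "
from bench import ticket;print(ticket.close_job())"
```

```text
the job is handed in; nothing more can be done
None
```

I pushed the wedge snug under the middle of the head's raised end, pressed on top with about 17 N and felt no give, moved the arm clear, and handed the job in; no verdict came back.

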